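Make up two take-home kits

ROBOT

A 7-joint arm with a two-finger parallel gripper is mounted at the origin on a cart in front of the work surface, level with it; the furniture and walls round the work are solid. World frame = base frame: x ahead of the robot, y to its left, z up, the work surface at z = 0. Lengths are in m, angles in rad, forces in N, time in s.
With the tool pointing down it reaches from about 0.35 to 0.9 m from the base axis. Payload 8.1 kg.
Tool frame: the origin (TCP) lies at the centre of the arm's flange, where the gripper is bolted on; the fingertips stand 178 mm ahead of it and the grasp point (between the pads) lies 159 mm ahead of it; z points along the fingers, y is the line along which they close (so a half turn about z gives the same grasp; the last joint's range is limited). The gripper opens to 92 mm and grips with 3 to 60 N. Pads are 19 mm wide; open, the fingers measure 130 mm over their backs; the gripper's body (75 mm by 190 mm) begins 47 mm behind the grasp point.
Start: joints at [-1.373, 0.434, 0.025, 1.573, -0.012, 1.134, -0.075], TCP at [0.185, 0.597, 0.405] pointing down, gripper open.
Joint ranges: [-2.62, 2.62], [-0.44, 2.09], [-1.27, 1.32], [0.08, 2.57], [-1.32, 4.46], [0.12, 2], [-2.74, 2.74]. Speed limits (rad/s): [2.22, 2.22, 3.01, 3.01, 3.14, 3.14, 3.14].

INTERFACE

Orientations are given as a rotation vector (axis times angle).
In Python, from cell import arm gives the robot as it stands. The module is installed in compiled form; this text tells all that it offers.
- The arm moves only by the shell command python3 -m inch 'ROWS' [FORCE]. ROWS is text: rows parted by semicolons, each of 5 numbers parted by spaces: the shift along the tool's x, y, z in m, then the turn about the tool's z in rad, then the finger opening in m, from 0 to 0.0918. In form: x y z roll fingers; .... A call has 1 to 5 rows; each row is the pose to reach, as a shift and turn from the pose commanded when the call began, along the tool's axes at that moment; what a row does not reach only later rows make up. A row lasts 1/10 s, in which the tool goes at most 50 mm and 8.59 degrees, less where a joint would pass 70% of its speed; a pose out of reach is approached as far as the arm can. A call with a gripper value outside its range is refused whole. The fingers move at their own pace and stop on an object; FORCE is the grip in N (left out, the last holds). Time passes only in rows, so rows that repeat a pose let the fingers close. It gives the time, the measured TCP pose, the force, the opening and the grip force at its end, in the units of the state.
- arm.observe(): the state, without advancing time (a new reading comes with each control period).
- arm.get_image(name): name is "side" or "top"; returns the picture (420x560x3 uint8, red, green, blue); there is no depth.
- arm.get_calibration(name): a dict with "intrinsics" (3x3 intrinsics, pixels), "distortion" ([k1, k2, p1, p2, k3] as OpenCV has them; the pictures are not rectified), "pose" (4x4, takes a point from camera to world coordinates). Camera axes: x right, y up, looking along -z (the intrinsics and any distortion apply to the point x, -y, -z); pixel columns grow to the right and rows downward; lengths in m; the calibration is good to about 2 mm. A picture is of the moment at which its call begins. get_calibration takes no time and is no camera call.
- arm.sign_off(): hands the job in; it is judged then, once.
Trained networks look in the newest picture that a camera, given by its name, has taken for a name from the list of things; names that differ only in an ending like _2 or _b are one class to them, and where a whole thing is asked for, a point or a joint stands for the part that bears it (a point fixed in the world has none). Each returns a list of dicts, best first, with "conf" (0 to 1); they miss things now and then, are a little off and sometimes report something else, mostly with a low value. They report only what shows in the picture. A call takes as long as a camera call. They do not tell look-alikes from the thing itself.
- arm.look_for(camera, query): "point" ([row, column] in pixels, amid what is visible of it).
- arm.silhouettes(camera, query): "region" (420x560 bool, what is visible of it) and "point" ([row, column] in pixels, amid what is visible of it).
- arm.place_of(camera, query): "point" ([row, column] in pixels: a listed point, or the origin of a listed thing).
The state is a dict: "clock": time; "joints": joint angles; "dq": joint speeds; "joint_efforts": joint torques, N m; "position": TCP position; "ee_rot": TCP orientation; "force": force on the tool from outside, world axes, zero at the start; "ft_torque": the same for the moment, N m; "width": opening from 0.0 (shut) to 1.0 (fully open); "gripper_force": force on a finger pad.
Only numpy, scipy, OpenCV 4.12 (cv2) and the standard library are available. Lean on these libraries where they do the work, as an engineer would, in place of code of your own. Each camera call takes 0.05 s, during which the arm holds its last target. There are 200 camera calls.

TASK

Make up two take-home kits from the stock on the worktop. On the long kit board stand the wide pot in the round pocket, the flacon in the middle pocket and the carton in the end pocket; on the short kit board stand the low pot in the round pocket and the slim bottle in the square pocket. Each thing ends upright on the floor of its own pocket, released; leave the comb jar, the hair clipper and the tint bowl where they are.

Things in the scene. Friction and masses are not known exactly. Their poses are not given: they have to be found in the camera images.
- long_board: long kit board: a wooden board with grey-lined pockets, 246 mm long, three pockets in a row. Fixed; 100 mm wide, 14 mm thick, pockets 10 mm deep (floor 4 mm above the worktop). Origin: centre of the underside; y along the length, x across, z up. Pocket centres, all at x = 0: round (80 mm across) at y = -73 mm, near one end; middle, square (56 mm) at y = +7 mm; end pocket, square (66 mm) at y = +80 mm.
- short_board: short kit board: a wooden board 172 mm long with two grey-lined pockets. Fixed; 100 mm wide, 14 mm thick, pockets 10 mm deep (floor 4 mm above the worktop). Origin: centre of the underside; y along the length, x across, z up. Pocket centres: round pocket (80 mm across) at y = -36 mm, square pocket (60 x 60 mm) at y = +46 mm; both at x = 0.
- wide_pot_center (a point): wide cosmetic pot, the larger of the two squat round pots: upright cylinder 61 mm in diameter, 48 mm high, pale body with a dark lid, about 0.13 kg; loose, stands on the worktop. Point: its centre, half-way up (24 mm above its underside); z is its upright axis.
- low_pot_center (a point): low cosmetic pot, the smaller of the two squat round pots: upright cylinder 53 mm in diameter, 36 mm high, dark body with a brass-like lid, about 0.07 kg; loose. Point: its centre, half-way up (18 mm above its underside); z is its upright axis.
- flacon_center (a point): small flat-sided flacon: rectangular glass body 30 mm (own x) by 38 mm (own y), 58 mm high, with a round cap 26 mm in diameter on top, 90 mm high in all, about 0.12 kg; loose, upright. Point: half-way up (45 mm above its underside).
- carton_center (a point): square upright cosmetics carton 46 x 46 mm (sides along its own x and y), 108 mm high, rigid, about 0.11 kg; loose. Point: its centre, half-way up (54 mm above its underside).
- slim_bottle_center (a point): slim tall round bottle: body 38 mm in diameter up to 101 mm, then a narrower cap 27 mm in diameter, 130 mm high in all, about 0.09 kg; loose, upright. Point: half-way up (65 mm above its underside); z is its upright axis.
- comb_jar: bystander: clear empty glass comb jar, 86 mm in diameter, 150 mm high, stands to the right of the stock, loose. Origin: centre of its underside.
- clipper: bystander: black hair clipper lying left of the stock, 49 x 200 mm (length along its own y), 41 mm high, loose. Origin: centre of its underside.
- tint_bowl: bystander: black tint bowl 127 mm across with a small side grip, 50 mm high, right of the stock, loose. Origin: centre of its underside.
Not all that is in view belongs to the job. Of the things that look like the part that bears flacon_center, take the one that is farthest to the robot's left at the start.

How it is judged:
At the end, for the whole second after the job is handed in: All five things stand upright (within 0.1 rad) and at rest on the floor of their own pockets (height within 3 mm), off the pocket centre along the board's x and y by at most 12 mm (wide pot, carton), 13 mm (slim bottle) or 15 mm (flacon, low pot): about as far as the walls allow (x of wide_pot_center in the frame of long_board between -0.012 and 0.012 m and y of wide_pot_center in the frame of long_board between -0.085 and -0.061 m and z of wide_pot_center in the frame of long_board between 0.025 and 0.031 m and angle between each of wide_pot_center, flacon_center, carton_center, low_pot_center, slim_bottle_center's own z axis and vertical below 0.1 rad and linear speed of each of wide_pot, flacon, carton, low_pot, slim_bottle below 0.02 m/s and x of flacon_center in the frame of long_board between -0.015 and 0.015 m and y of flacon_center in the frame of long_board between -0.008 and 0.022 m and z of flacon_center in the frame of long_board between 0.046 and 0.052 m and x of carton_center in the frame of long_board between -0.012 and 0.012 m and y of carton_center in the frame of long_board between 0.068 and 0.092 m and z of carton_center in the frame of long_board between 0.055 and 0.061 m and x of low_pot_center in the frame of short_board between -0.015 and 0.015 m and y of low_pot_center in the frame of short_board between -0.051 and -0.021 m and z of low_pot_center in the frame of short_board between 0.019 and 0.025 m and x of slim_bottle_center in the frame of short_board between -0.013 and 0.013 m and y of slim_bottle_center in the frame of short_board between 0.033 and 0.059 m and z of slim_bottle_center in the frame of short_board between 0.066 and 0.072 m); the robot touches nothing.
It fails at once if the comb jar is moved by more than 30 mm or tipped (distance of comb_jar from where it was at the start of the episode above 0.03 m or angle between comb_jar's own z axis and vertical above 0.3 rad).
It fails at once if the hair clipper is moved by more than 30 mm or tipped (distance of clipper from where it was at the start of the episode above 0.03 m or angle between clipper's own z axis and vertical above 0.3 rad).
It fails at once if the tint bowl is moved by more than 30 mm or tipped (distance of tint_bowl from where it was at the start of the episode above 0.03 m or angle between tint_bowl's own z axis and vertical above 0.3 rad).
It also fails if it takes over 112 s, if anything falls off the work surface, if the arm or the gripper's body presses on something with over 40 N, if the wrist force passes 120 N, or if a joint passes its speed limit or range.

## Working session

There is one attempt and no reset: what is moved stays moved. The work goes in short steps, Python scripts to look and compute and a shell command to move; the robot and the scene stay as the last step left them, time stands still between calls to the robot, and variables do not carry over. Pictures are saved under pics/ and viewed, at most 18 in all, crops included, and the job is handed in when it is done.

```bash
mkdir -p pics; python3 - <<'E'
from cell import arm
import cv2
for n in("top","side"):
    cv2.imwrite(f"pics/{n}0.png",arm.get_image(n)[:,:,::-1])
    c=arm.get_calibration(n);print(n,c["pose"].round(3).tolist() if hasattr(c["pose"],'round') else c["pose"],c["intrinsics"],c["distortion"])
print(arm.observe())
E
```

```text
top [[-0.006, 0.994, -0.109, 0.344], [-1.0, -0.006, 0.0, -0.035], [-0.001, 0.109, 0.994, 1.642], [0.0, 0.0, 0.0, 1.0]] [[500.85922775   0.         274.22681238]
 [  0.         500.85922775 210.1440887 ]
 [  0.           0.           1.        ]] [-0.16711922  0.          0.          0.          0.        ]
side [[0.918, 0.216, -0.333, 0.009], [-0.397, 0.504, -0.767, -1.235], [0.003, 0.836, 0.549, 0.928], [0.0, 0.0, 0.0, 1.0]] [[460.03082122   0.         284.88774607]
 [  0.         460.03082122 212.11184956]
 [  0.           0.           1.        ]] [-0.03184054  0.          0.          0.          0.        ]
{'clock': 0.1, 'joints': array([-1.3725767 ,  0.43513905,  0.02493192,  1.57395052, -0.01159621,
        1.13402756, -0.07511645]), 'dq': array([-0.00051209, -0.00216031, -0.00065673, -0.00204986, -0.00061898,
        0.00042917,  0.00016639]), 'joint_efforts': array([ 4.38333940e-03, -6.69116020e+01,  9.88960639e-01, -3.15141141e+01,
       -6.03725575e-02,  3.73531901e-02,  2.35429195e-05]), 'position': array([0.18513944, 0.59674417, 0.40405317]), 'ee_rot': array([-4.70803485e-01, -3.10601705e+00,  2.16211876e-03]), 'force': array([0.16019215, 0.72775921, 0.15714749]), 'ft_torque': array([0.01884752, 0.00018507, 0.00347998]), 'gripper_force': 0.0, 'width': 1.005157153427508}
```

View pics/top0.png

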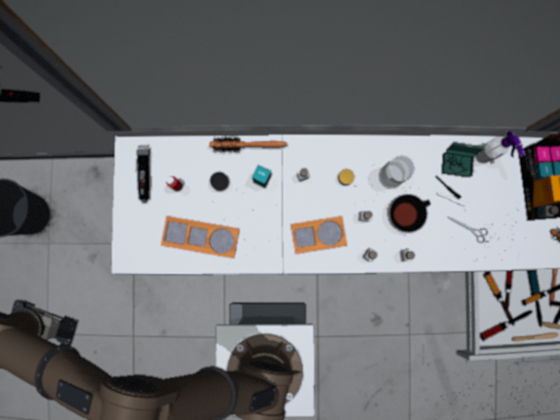

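View pics/side0.png

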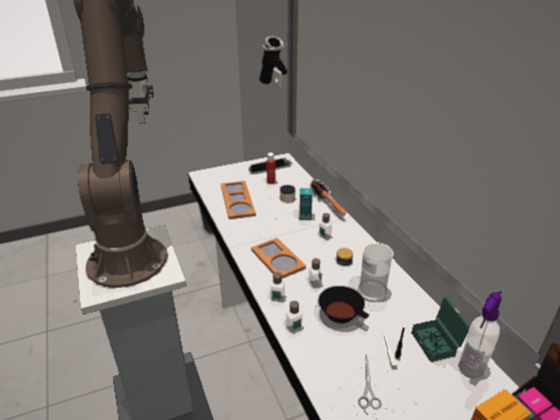

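The top view shows the following (col,row):
- **Stock:** slim bottle (174,183), wide pot (220,181), carton (262,175), leftmost flacon (302,174), low pot (346,177).
- **Boards:** long board centred at (201,237) with its round pocket at the right, short board at (319,234) with its round pocket at the right.

The side view agrees.

```bash
cat > h.py <<'E'
from cell import arm
import numpy as np, cv2
C={n:arm.get_calibration(n) for n in("top","side")}
def rays(n,rc):
    c=C[n]; uv=np.asarray(rc,float).reshape(-1,2)[:,::-1].copy().reshape(-1,1,2)
    u=cv2.undistortPoints(uv,np.array(c["intrinsics"]),np.array(c["distortion"])).reshape(-1,2)
    P=np.array(c["pose"]); d=np.c_[u[:,0],-u[:,1],-np.ones(len(u))]@P[:3,:3].T
    return P[:3,3],d
def onz(n,rc,z):
    o,d=rays(n,rc); return o+d*((z-o[2])/d[:,2])[:,None]
def rect(n,mask,z):
    cs,_=cv2.findContours(mask.astype(np.uint8),cv2.RETR_EXTERNAL,cv2.CHAIN_APPROX_NONE)
    c=max(cs,key=cv2.contourArea).reshape(-1,2)[:,::-1]
    return cv2.minAreaRect((onz(n,c,z)[:,:2]*1000).astype(np.float32))
H=dict(wide_pot_center=.024,low_pot_center=.018,flacon_center=.045,carton_center=.054,slim_bottle_center=.065,long_board=0,short_board=0,comb_jar=0,tint_bowl=0,clipper=0)
E
python3 - <<'E'
from h import *
for n in("top","side"):
    arm.get_image(n)
    for q,z in H.items():
        for d in arm.place_of(n,q)[:5]:
            if d["conf"]>.2: print(n,q,round(d["conf"],2),np.round(d["point"],1),(onz(n,d["point"],z)[0,:2]*1000).round())
    for q,z in [("long_board",.014),("short_board",.014),("carton_center",.108),("wide_pot_center",.048),("low_pot_center",.036)]:
        for d in arm.silhouettes(n,q)[:1]: print(n,"SIL",q,round(d["conf"],2),rect(n,d["region"],z),d["region"].sum())
E
```

```text
top wide_pot_center 0.72 [178.1 218.6] [628. 147.]
top wide_pot_center 0.47 [175.9 348.2] [ 633. -278.]
top low_pot_center 0.65 [178.2 348.4] [ 626. -280.]
top flacon_center 0.65 [174.3 306.5] [ 635. -140.]
top flacon_center 0.46 [254.5 370.4] [ 374. -341.]
top flacon_center 0.43 [217.1 366.4] [ 494. -331.]
top flacon_center 0.43 [254.5 407.5] [ 373. -463.]
top carton_center 0.55 [172.9 258.6] [639.  15.]
top slim_bottle_center 0.7 [182.3 170.1] [609. 299.]
top long_board 0.96 [236.4 200.9] [438. 207.]
top long_board 0.51 [181.7 220.6] [620. 143.]
top short_board 0.93 [236. 319.] [ 437. -181.]
top comb_jar 0.63 [178.6 390. ] [ 628. -423.]
top tint_bowl 0.64 [212.2 407.2] [ 514. -478.]
top clipper 0.66 [171.4 143.4] [658. 405.]
top SIL long_board 0.94 ((437.5520935058594, 209.317626953125), (250.5525360107422, 101.69161224365234), 78.88590240478516) 2285
top SIL short_board 0.89 ((440.9150085449219, -178.92845153808594), (99.63475799560547, 170.88035583496094), 9.090723991394043) 1555
top SIL carton_center 0.9 ((617.5726318359375, 3.485454559326172), (55.80027770996094, 59.30580902099
[... 1044 characters left out ...]
pper 0.28 [194.2 289.9] [640. 171.]
side SIL long_board 0.63 ((431.298828125, 196.2904052734375), (271.7025146484375, 105.66972351074219), 79.22023010253906) 1031
side SIL short_board 0.58 ((437.8218994140625, -187.45681762695312), (108.55673217773438, 185.67417907714844), 8.646095275878906) 1213
side SIL carton_center 0.57 ((590.771728515625, -66.24173736572266), (201.54225158691406, 42.04959487915039), 65.15233612060547) 418
side SIL wide_pot_center 0.84 ((596.8801879882812, 110.13278198242188), (123.08293151855469, 52.82160186767578), 65.77821350097656) 236
side SIL low_pot_center 0.66 ((617.5779418945312, -290.7162170410156), (89.67017364501953, 49.67036819458008), 59.69338607788086) 270
```

```bash
python3 - <<'E'
from h import *
t=cv2.imread("pics/top0.png");s=cv2.imread("pics/side0.png")
a=cv2.resize(t[160:200,160:360],None,fx=4,fy=4,interpolation=cv2.INTER_CUBIC)
b=cv2.resize(s[150:270,225:365],None,fx=3.5,fy=3.5,interpolation=cv2.INTER_CUBIC)
o=np.zeros((160+b.shape[0],800,3),np.uint8);o[:160]=a;o[160:,:b.shape[1]]=b
cv2.imwrite("pics/crop.png",o)
E
```

```text
(no output)
```

View pics/crop.png

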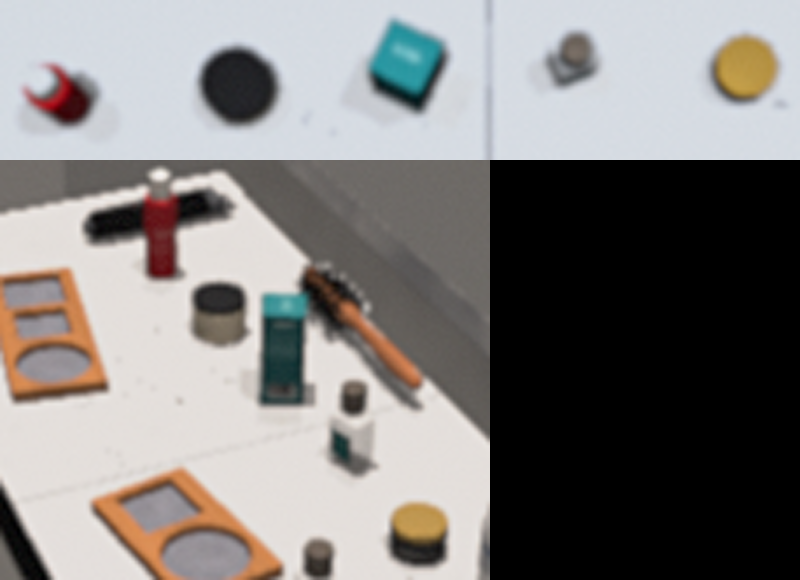

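Crop readings:
- **Wide pot lid:** centred at crop (238,85).
- **Carton top:** (408,58), turned about 32°.
- **Flacon cap:** (576,48), body edges turned about 22°.
- **Low pot lid:** (745,67).
- **Bottle cap:** (44,80).

I'll convert these and cross-check them against the side view.

```bash
python3 - <<'E'
from h import *
T=dict(wide=(238,85,.048),low=(745,67,.036),flacon=(576,48,.09),carton=(408,58,.108),bottle=(44,80,.13))
S=dict(wide=(219,298),low=(419,523),flacon=(354,384),carton=(285,304),bottle=(159,174))
for k,(c,r,z) in T.items():
    a=onz("top",[160+(r+.5)/4-.5,160+(c+.5)/4-.5],z)[0]
    c,r=S[k]; b=onz("side",[150+(r-160+.5)/3.5-.5,225+(c+.5)/3.5-.5],z)[0]
    print(k,(a*1000).round(),(b*1000).round())
t=cv2.imread("pics/top0.png"); hsv=cv2.cvtColor(t,cv2.COLOR_BGR2HSV)
for n,(x0,x1) in dict(long=(155,245),short=(285,355)).items():
    m=np.zeros(t.shape[:2],np.uint8); m[210:265,x0:x1]=(hsv[210:265,x0:x1,1]>90)
    print(n,rect("top",m,.014))
    # pockets: grey holes
    m2=np.zeros_like(m);cs,_=cv2.findContours(m,cv2.RETR_EXTERNAL,cv2.CHAIN_APPROX_NONE);cv2.drawContours(m2,[max(cs,key=cv2.contourArea)],-1,1,-1)
    k,l,st,ce=cv2.connectedComponentsWithStats(((m2==1)&(m==0)).astype(np.uint8))
    for i in range(1,k):
        if st[i,4]>100: print(st[i,4],(onz("top",ce[i][::-1],.009)[0]*1000).round())
E
```

```text
wide [615. 143.  48.] [614. 136.  48.]
low [ 629. -269.   36.] [ 627. -276.   36.]
flacon [ 635. -128.   90.] [ 638. -126.   90.]
carton [625.   4. 108.] [628.   6. 108.]
bottle [606. 284. 130.] [605. 286. 130.]
long ((436.8257141113281, 209.66586303710938), (243.53485107421875, 96.57196807861328), 79.75694274902344)
407 [451. 289.   9.]
299 [438. 217.   9.]
475 [424. 138.   9.]
short ((441.8439636230469, -178.62738037109375), (96.3835220336914, 168.64602661132812), 8.937649726867676)
476 [ 447. -214.    9.]
344 [ 435. -133.    9.]
```

```bash
python3 -m inch '0 0 0 0.15 0.0918; 0 0 0 0.30 0.0918; 0 0 0 0.45 0.0918; 0 0 0 0.60 0.0918; 0 0 0 0.75 0.0918' 25; python3 -m inch '0 0 0 0.15 0.0918; 0 0 0 0.30 0.0918; 0 0 0 0.45 0.0918; 0 0 0 0.52 0.0918; 0 0 0 0.52 0.0918'; python3 -m inch '-0.035 0.033 0 0 0.0918; -0.07 0.066 0 0 0.0918; -0.105 0.099 0 0 0.0918; -0.14 0.132 0 0 0.0918; -0.175 0.165 0 0 0.0918'
```

```text
clock: 2.2
position: [0.1852, 0.5969, 0.4047]
ee_rot: [-1.584, -2.713, -0.0]
force: [0.4, -0.3, 0.6]
width: 1.0
gripper_force: 0.0
clock: 2.7
position: [0.185, 0.597, 0.4047]
ee_rot: [2.222, 2.22, 0.0]
force: [0.4, 0.8, -0.3]
width: 1.0
gripper_force: 0.0
clock: 3.2
position: [0.3512, 0.4203, 0.405]
ee_rot: [-2.218, -2.225, -0.001]
force: [1.5, 0.3, 0.6]
width: 0.997
gripper_force: 0.0
```

```bash
python3 -m inch '-0.035 0.033 0 0 0.0918; -0.07 0.066 0 0 0.0918; -0.105 0.099 0 0 0.0918; -0.14 0.132 0 0 0.0918; -0.175 0.165 0 0 0.0918'; python3 -m inch '-0.03 0.028 0.02 0 0.0918; -0.06 0.056 0.05 0 0.0918; -0.09 0.083 0.09 0 0.0918; -0.107 0.0995 0.13 0 0.0918; -0.107 0.0995 0.13 0 0.0918'
python3 - <<'E'
from h import *
cv2.imwrite("pics/s1.png",cv2.resize(arm.get_image("side")[100:280,200:400,::-1],None,fx=3,fy=3,interpolation=cv2.INTER_CUBIC))
E
```

```text
clock: 3.7
position: [0.5162, 0.2454, 0.405]
ee_rot: [-2.218, -2.225, -0.001]
force: [0.2, 0.6, 0.7]
width: 1.002
gripper_force: 0.0
clock: 4.2
position: [0.6148, 0.1356, 0.2696]
ee_rot: [-2.224, -2.218, 0.012]
force: [0.4, 0.7, -0.3]
width: 0.998
gripper_force: 0.0
```

View pics/s1.png

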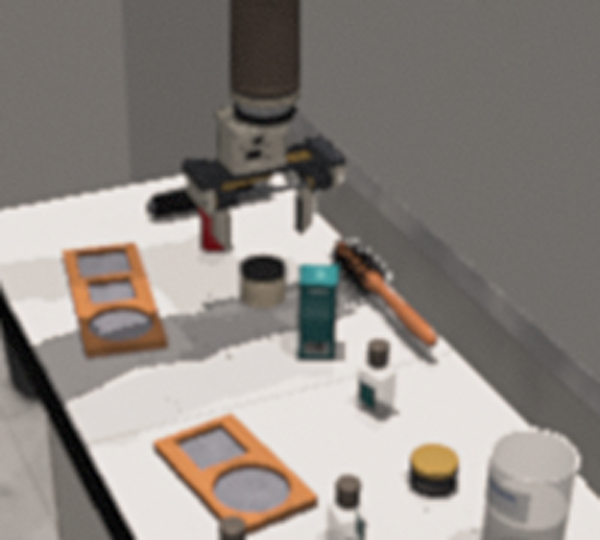

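The fingers straddle the wide pot: finger midpoint at crop (262,215), lid at (262,268). I'll descend and grip.

```bash
python3 -m inch '0.003 0 0.02 0 0.0918; 0.003 0 0.045 0 0.0918; 0.003 0 0.065 0 0.0918; 0.003 0 0.077 0 0.0918; 0.003 0 0.077 0 0.0918'; python3 -m inch '0 0 0 0 0.04; 0 0 0 0 0.04; 0 0 0 0 0.04; 0 0 0 0 0.04; 0 0 0 0 0.04' 25;  python3 -m inch '0 0 0 0 0.04; 0 0 0 0 0.04; 0 0 -0.02 0 0.04; 0 0 -0.06 0 0.04; 0 0 -0.06 0 0.04'
```

```text
clock: 4.75
position: [0.6141, 0.144, 0.1974]
ee_rot: [-2.218, -2.223, 0.001]
force: [0.2, 0.0, 0.7]
width: 0.998
gripper_force: 0.0
clock: 5.25
position: [0.6152, 0.1429, 0.1985]
ee_rot: [2.221, 2.221, 0.003]
force: [0.6, 0.4, 4.5]
width: 0.655
gripper_force: 25.0
clock: 5.75
position: [0.6162, 0.1428, 0.262]
ee_rot: [2.22, 2.219, 0.009]
force: [0.9, 0.3, -0.8]
width: 0.658
gripper_force: 25.0
```

```bash
python3 -m inch '0 -0.04 0 0 0.04; -0.002 -0.08 0 0 0.04; -0.004 -0.125 0 0 0.04; -0.005 -0.165 0 0 0.04; -0.005 -0.191 0 0 0.04'; python3 -m inch '0 0 0.02 0 0.04; 0 0 0.035 0 0.04; 0 0 0.035 0 0.04'
python3 - <<'E'
from h import *
a=[cv2.resize(arm.get_image(n)[y:y+90,x:x+130,::-1],None,fx=4,fy=4,interpolation=cv2.INTER_CUBIC) for n,y,x in(("side",140,180),("top",190,150))]
cv2.imwrite("pics/s2.png",cv2.resize(np.vstack(a),None,fx=.8,fy=.8)); print(arm.observe()["position"])
E
```

```text
clock: 6.25
position: [0.4202, 0.1373, 0.257]
ee_rot: [-2.22, -2.22, 0.004]
force: [0.5, 0.2, -1.5]
width: 0.655
gripper_force: 25.0
clock: 6.55
position: [0.4225, 0.1377, 0.2212]
ee_rot: [-2.22, -2.221, 0.005]
force: [-0.2, 0.1, -1.3]
width: 0.656
gripper_force: 25.0
[0.423509   0.13770333 0.22256573]
```

View pics/s2.png

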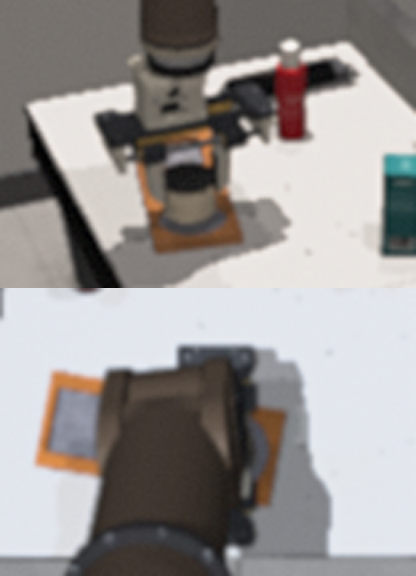

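The pot hovers centred over the round pocket in the side view. I'll lower it, release and retreat.

```bash
python3 -m inch '0 0 0.01 0 0.04; 0 0 0.018 0 0.04; 0 0 0.02 0 0.04; 0 0 0.02 0 0.04; 0 0 0.02 0 0.04'; python3 -m inch '0 0 0 0 0.0918; 0 0 0 0 0.0918; 0 0 0 0 0.0918; 0 0 0 0 0.0918; 0 0 0 0 0.0918'; python3 -m inch '0 0 -0.03 0 0.0918; 0 0 -0.07 0 0.0918; 0 0 -0.115 0 0.0918; 0 0 -0.115 0 0.0918'
```

```text
clock: 7.15
position: [0.4237, 0.1378, 0.2026]
ee_rot: [-2.222, -2.221, 0.0]
force: [-0.5, 0.9, -0.4]
width: 0.658
gripper_force: 25.0
clock: 7.65
position: [0.4237, 0.1379, 0.2028]
ee_rot: [2.222, 2.221, 0.0]
force: [0.6, 0.3, -0.1]
width: 0.993
gripper_force: 0.0
clock: 8.05
position: [0.4253, 0.1381, 0.3223]
ee_rot: [2.221, 2.219, 0.012]
force: [0.4, -0.0, -0.2]
width: 1.002
gripper_force: 0.0
```

```bash
python3 -m inch '-0.03 0.024 0 -0.1 0.0918; -0.06 0.048 0 -0.2 0.0918; -0.09 0.072 0 -0.3 0.0918; -0.12 0.096 0 -0.384 0.0918; -0.15 0.12 0 -0.384 0.0918'
python3 - <<'E'
from h import *
from scipy.spatial.transform import Rotation as R
s=arm.observe();print(R.from_rotvec(s["ee_rot"]).inv().apply(np.array([.636,-.127,.28])-s["position"]),s["position"])
E
```

```text
clock: 8.55
position: [0.5443, -0.0135, 0.3173]
ee_rot: [-1.752, -2.607, -0.0]
force: [0.5, 0.5, -0.1]
width: 1.003
gripper_force: 0.0
[-0.13976967  0.04208234  0.03720706] [ 0.54427968 -0.01347593  0.31728965]
```

```bash
python3 -m inch '-0.04 0.012 0 0 0.0918; -0.08 0.024 0 0 0.0918; -0.12 0.036 0.01 0 0.0918; -0.14 0.042 0.03 0 0.0918; -0.14 0.042 0.037 0 0.0918'
python3 - <<'E'
from h import *
a=[cv2.resize(arm.get_image(n)[y:y+90,x:x+130,::-1],None,fx=4,fy=4,interpolation=cv2.INTER_CUBIC) for n,y,x in(("side",160,270),("top",140,250))]
cv2.imwrite("pics/s3.png",cv2.resize(np.vstack(a),None,fx=.8,fy=.8)); print(arm.observe()["position"])
E
```

```text
clock: 9.05
position: [0.6353, -0.1295, 0.2783]
ee_rot: [-1.762, -2.601, 0.004]
force: [-0.1, -0.1, -0.5]
width: 1.005
gripper_force: 0.0
[ 0.63422312 -0.12609152  0.27865227]
```

View pics/s3.png

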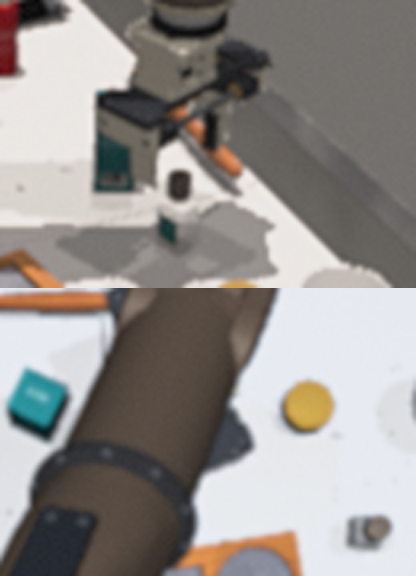

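The cap (180,180) lies between the fingertips (143,180) and (212,140). I'll descend and grip.

```bash
python3 -m inch '0 0 0.02 0 0.0918; 0 0 0.04 0 0.0918; 0 0 0.06 0 0.0918; 0 0 0.069 0 0.0918; 0 0 0.069 0 0.0918'; python3 -m inch '0 0 0 0 0.015; 0 0 0 0 0.015; 0 0 0 0 0.015; 0 0 0 0 0.015; 0 0 0 0 0.015' 20; python3 -m inch '0 0 0 0 0.015; 0 0 0 0 0.015; 0 0 -0.02 0 0.015; 0 0 -0.05 0 0.015; 0 0 -0.08 0 0.015'
```

```text
clock: 9.65
position: [0.6345, -0.125, 0.2111]
ee_rot: [-1.754, -2.604, 0.001]
force: [0.6, 0.4, 0.1]
width: 1.002
gripper_force: 0.0
clock: 10.15
position: [0.6351, -0.1262, 0.2121]
ee_rot: [1.757, 2.604, 0.0]
force: [-0.4, -0.3, -0.2]
width: 0.62
gripper_force: 0.0
clock: 10.65
position: [0.6347, -0.1261, 0.292]
ee_rot: [-1.756, -2.603, 0.001]
force: [0.4, 0.5, -1.1]
width: 0.272
gripper_force: 20.0
```

The fingers were still closing when the lift began, and the width of 25 mm means they hold the cap. I'll look.

```bash
python3 - <<'E'
from h import *
cv2.imwrite("pics/s4.png",cv2.resize(arm.get_image("side")[150:250,260:390,::-1],None,fx=4,fy=4,interpolation=cv2.INTER_CUBIC)); print(arm.observe()["position"])
E
```

```text
[ 0.63619655 -0.12683306  0.29751576]
```

View pics/s4.png

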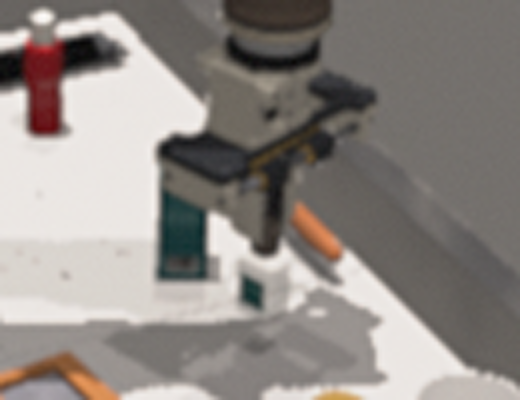

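It hangs upright from the cap, about 40 mm up. I'll set it back down and regrip on the body.

```bash
python3 -m inch '0 0 0.015 0 0.015; 0 0 0.028 0 0.015; 0 0 0.03 0 0.015; 0 0 0.033 0 0.015'; python3 -m inch '0 0 0.002 0 0.015; 0 0 0.004 0 0.015';python3 -m inch '0 0 0.002 0 0.015; 0 0 0.003 0 0.015'
```

```text
clock: 11.1
position: [0.6345, -0.126, 0.257]
ee_rot: [-1.756, -2.602, 0.002]
force: [-0.3, -0.0, 1.7]
width: 0.273
gripper_force: 20.0
clock: 11.3
position: [0.6359, -0.1262, 0.2563]
ee_rot: [1.756, 2.603, 0.003]
force: [-5.1, 3.6, 25.5]
width: 0.272
gripper_force: 20.0
clock: 11.5
position: [0.6364, -0.1266, 0.2553]
ee_rot: [1.754, 2.601, 0.005]
force: [-5.5, 2.8, 29.8]
width: 0.267
gripper_force: 20.1
```

```bash
python3 -m inch '0 0 -0.004 0 0.015; 0 0 -0.004 0 0.06; 0 0 -0.004 0 0.07; 0 0 -0.004 0 0.07; 0 0 -0.004 0 0.07'; python3 -m inch '0 0 0 0 0.07; 0 0 0 0 0.07; 0 0 0 0 0.07; 0 0 0 0 0.07; 0 0 0 0 0.07'
python3 - <<'E'
from h import *
cv2.imwrite("pics/s5.png",cv2.resize(arm.get_image("side")[150:250,260:390,::-1],None,fx=4,fy=4,interpolation=cv2.INTER_CUBIC)); print(arm.observe()["position"])
E
```

```text
clock: 12.0
position: [0.6349, -0.1262, 0.2553]
ee_rot: [-1.757, -2.604, 0.001]
force: [0.2, 0.7, 0.3]
width: 0.567
gripper_force: 0.0
clock: 12.5
position: [0.635, -0.1261, 0.2557]
ee_rot: [-1.757, -2.604, -0.0]
force: [-0.7, 0.0, -0.9]
width: 0.762
gripper_force: 0.0
[ 0.63504379 -0.12613833  0.25571902]
```

View pics/s5.png

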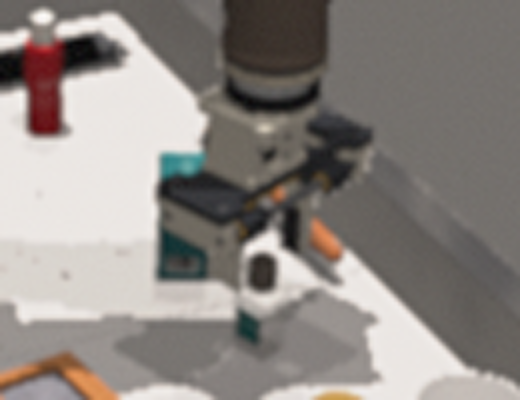

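Standing upright between the fingers (cap at (262,272)). I'll descend and close fully before lifting.

```bash
python3 -m inch '0 0 0.015 0 0.07; 0 0 0.03 0 0.07; 0 0 0.044 0 0.07; 0 0 0.044 0 0.07; 0 0 0.044 0 0.02'; python3 -m inch '0 0 0 0 0.02; 0 0 0 0 0.02; 0 0 0 0 0.02; 0 0 0 0 0.02; 0 0 0 0 0.02';  python3 -m inch '0 0 0 0 0.02; 0 0 0 0 0.02; 0 0 0 0 0.02; 0 0 0 0 0.02; 0 0 0 0 0.02'
```

```text
clock: 13.05
position: [0.6348, -0.1262, 0.2109]
ee_rot: [-1.756, -2.603, 0.001]
force: [0.1, 0.1, 0.8]
width: 0.719
gripper_force: 0.0
clock: 13.55
position: [0.6351, -0.1262, 0.212]
ee_rot: [1.757, 2.604, 0.0]
force: [-0.3, -0.1, 2.0]
width: 0.323
gripper_force: 20.0
clock: 14.05
position: [0.6351, -0.1262, 0.2119]
ee_rot: [1.757, 2.604, 0.0]
force: [-1.6, 0.2, 5.9]
width: 0.322
gripper_force: 20.0
```

```bash
python3 -m inch '0 0 -0.025 0 0.02; 0 0 -0.06 0.1 0.02; 0 0 -0.1 0.2 0.02; 0 0 -0.12 0.3 0.02; 0 0 -0.12 0.384 0.02'
python3 -m inch '0.034 -0.028 0 0 0.02; 0.068 -0.056 0 0 0.02; 0.103 -0.084 0 0 0.02; 0.137 -0.112 0 0 0.02; 0.171 -0.098 0 0 0.02'
python3 - <<'E'
from h import *
from scipy.spatial.transform import Rotation as R
s=arm.observe();print(R.from_rotvec(s["ee_rot"]).inv().apply(np.array([.4385,.2164,.225])-s["position"]),s["position"],s["ee_rot"],s["width"])
E
```

```text
clock: 14.55
position: [0.6359, -0.1266, 0.3349]
ee_rot: [2.223, 2.214, 0.005]
force: [-0.2, -0.9, -2.4]
width: 0.327
gripper_force: 20.0
clock: 15.05
position: [0.5316, 0.0452, 0.3304]
ee_rot: [-2.219, -2.216, 0.007]
force: [1.9, -0.8, -1.1]
width: 0.328
gripper_force: 20.0
[ 0.17097213 -0.09255308  0.10625159] [0.53159807 0.04520674 0.33041611] [-2.21885707 -2.21573153  0.0072895 ] 0.32791275152658556
```

```bash
python3 -m inch '0.04 -0.023 0 0 0.02; 0.08 -0.046 0 0 0.02; 0.12 -0.07 0 0 0.02; 0.16 -0.09 0.01 0 0.02; 0.171 -0.097 0.04 0 0.02'; python3 -m inch '0 0 0.03 0 0.02; 0 0 0.06 0 0.02; 0 0 0.06 0 0.02'
python3 - <<'E'
from h import *
cv2.imwrite("pics/s6.png",cv2.resize(arm.get_image("side")[140:250,180:310,::-1],None,fx=4,fy=4,interpolation=cv2.INTER_CUBIC)); print(arm.observe()["position"])
E
```

```text
clock: 15.55
position: [0.4385, 0.2211, 0.2927]
ee_rot: [-2.213, -2.228, -0.008]
force: [-0.6, 0.2, -2.1]
width: 0.328
gripper_force: 20.0
clock: 15.85
position: [0.4384, 0.2154, 0.2288]
ee_rot: [-2.22, -2.221, 0.01]
force: [-0.3, 0.4, -1.8]
width: 0.325
gripper_force: 20.0
[0.43936477 0.21537107 0.23058901]
```

View pics/s6.png

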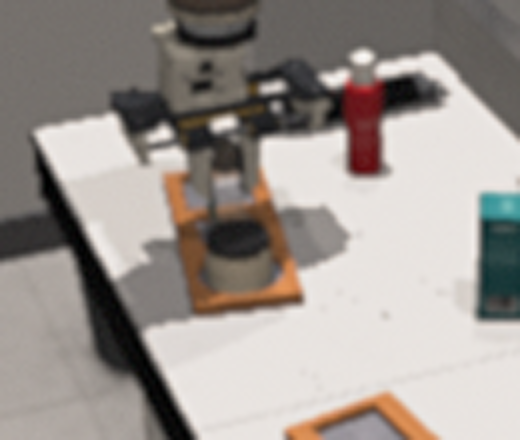

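The wide pot sits centred in its pocket, and the flacon is over the middle one. I'll lower it.

```bash
python3 -m inch '0 0 0.007 0 0.02; 0 0 0.012 0 0.02; 0 0 0.0145 0 0.02; 0 0 0.0145 0 0.02; 0 0 0.0145 0 0.02'; python3 -m inch '0 0 0 0 0.07; 0 0 0 0 0.07; 0 0 0 0 0.07; 0 0 0 0 0.07; 0 0 0 0 0.07'; python3 -m inch '0 0 0 0 0.07; 0 0 -0.03 0 0.07; 0 0 -0.07 0 0.07; 0 0 -0.11 0 0.07; 0 0 -0.12 0 0.07'
```

```text
clock: 16.4
position: [0.4402, 0.2159, 0.2176]
ee_rot: [2.222, 2.221, 0.001]
force: [0.4, -0.0, -1.7]
width: 0.327
gripper_force: 20.0
clock: 16.9
position: [0.4401, 0.2159, 0.2173]
ee_rot: [2.221, 2.221, 0.0]
force: [-0.0, -0.6, 1.4]
width: 0.716
gripper_force: 0.0
clock: 17.4
position: [0.4412, 0.2159, 0.3408]
ee_rot: [2.221, 2.22, 0.009]
force: [0.3, 0.6, 0.2]
width: 0.768
gripper_force: 0.0
```

```bash
python3 -m inch '-0.035 0.03 0 0.14 0.09; -0.07 0.06 0 0.28 0.09; -0.105 0.09 0 0.42 0.09; -0.14 0.12 0 0.56 0.09; -0.175 0.15 0 0.56 0.09'
python3 - <<'E'
from h import *
from scipy.spatial.transform import Rotation as R
s=arm.observe();print(R.from_rotvec(s["ee_rot"]).inv().apply(np.array([.626,.005,.32])-s["position"]),s["position"])
E
```

```text
clock: 17.9
position: [0.5909, 0.0398, 0.3364]
ee_rot: [-2.752, -1.515, 0.001]
force: [1.1, 0.3, 0.4]
width: 0.979
gripper_force: 0.0
[-0.01061037  0.04824989  0.01638516] [0.59091415 0.03976871 0.33640807]
```

```bash
python3 -m inch '-0.005 0.02 0 0 0.09; -0.0105 0.046 0.01 0 0.09; -0.0105 0.048 0.016 0 0.09; -0.0105 0.048 0.016 0 0.09'
python3 - <<'E'
from h import *
a=[cv2.resize(arm.get_image(n)[y:y+90,x:x+130,::-1],None,fx=4,fy=4,interpolation=cv2.INTER_CUBIC) for n,y,x in(("side",140,240),("top",140,200))]
cv2.imwrite("pics/s7.png",cv2.resize(np.vstack(a),None,fx=.8,fy=.8)); print(arm.observe()["position"])
E
```

```text
clock: 18.3
position: [0.6247, 0.0061, 0.3195]
ee_rot: [-2.749, -1.519, 0.004]
force: [-0.1, 0.1, -0.1]
width: 0.982
gripper_force: 0.0
[0.62455632 0.00731664 0.32067458]
```

View pics/s7.png

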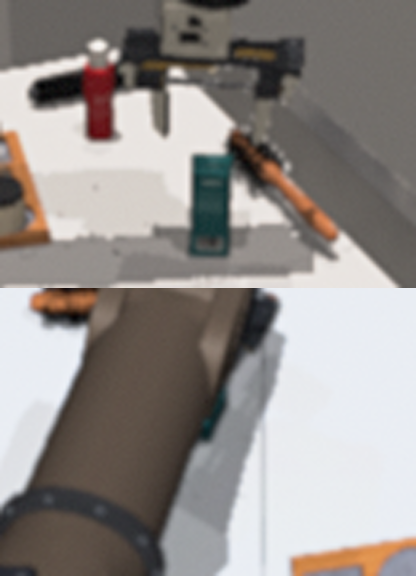

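The fingers straddle the carton: finger midpoint (211,130), carton top (210,160). I'll descend and grip.

```bash
python3 -m inch '0 0 0.03 0 0.09; 0 0 0.06 0 0.09; 0 0 0.08 0 0.09; 0 0 0.086 0 0.09; 0 0 0.086 0 0.09'; python3 -m inch '0 0 0 0 0.035; 0 0 0 0 0.035; 0 0 0 0 0.035; 0 0 0 0 0.035; 0 0 0 0 0.035' 20; python3 -m inch '0 0 0 0 0.035; 0 0 0 0 0.035; 0 0 0 0 0.035; 0 0 0 0 0.035; 0 0 0 0 0.035'
```

```text
clock: 18.9
position: [0.6247, 0.0073, 0.235]
ee_rot: [-2.747, -1.522, 0.001]
force: [-0.4, -0.1, 0.7]
width: 0.981
gripper_force: 0.0
clock: 19.4
position: [0.6252, 0.0064, 0.2356]
ee_rot: [2.749, 1.521, 0.001]
force: [-0.3, 0.5, 0.5]
width: 0.595
gripper_force: 0.0
clock: 19.9
position: [0.6253, 0.0064, 0.2354]
ee_rot: [2.749, 1.521, 0.001]
force: [0.8, -1.6, 2.4]
width: 0.512
gripper_force: 19.4
```

```bash
python3 -m inch '0 0 -0.03 0 0.035; 0 0 -0.07 -0.14 0.035; 0 0 -0.11 -0.28 0.035; 0 0 -0.12 -0.42 0.035; 0 0 -0.12 -0.56 0.035'
python3 -m inch '0.04 -0.025 0 0 0.035; 0.08 -0.05 0 0 0.035; 0.12 -0.075 0 0 0.035; 0.16 -0.1 0 0 0.035; 0.2 -0.125 0 0 0.035'
python3 -m inch '0.04 -0.025 0 0 0.035; 0.075 -0.045 0 0 0.035; 0.082 -0.048 0.02 0 0.035; 0.082 -0.048 0.05 0 0.035; 0.082 -0.048 0.08 0 0.035'
python3 - <<'E'
from h import *
from scipy.spatial.transform import Rotation as R
cv2.imwrite("pics/s8.png",cv2.resize(arm.get_image("side")[110:250,180:310,::-1],None,fx=4,fy=4,interpolation=cv2.INTER_CUBIC))
s=arm.observe();print(R.from_rotvec(s["ee_rot"]).inv().apply(np.array([.4514,.2882,.2395])-s["position"]),s["position"],s["ee_rot"],s["width"])
E
```

```text
clock: 20.4
position: [0.6255, 0.0063, 0.3575]
ee_rot: [2.214, 2.226, 0.004]
force: [0.3, -0.3, -1.8]
width: 0.512
gripper_force: 19.4
clock: 20.9
position: [0.4986, 0.2077, 0.3549]
ee_rot: [-2.221, -2.221, 0.001]
force: [0.3, 0.2, -0.5]
width: 0.516
gripper_force: 19.4
clock: 21.4
position: [0.4514, 0.2892, 0.2743]
ee_rot: [-2.219, -2.223, -0.001]
force: [0.4, -0.4, -1.5]
width: 0.512
gripper_force: 19.4
[0.00025188 0.00158012 0.03039143] [0.44996839 0.28807172 0.26989956] [-2.21952604 -2.22259059  0.01000817] 0.5097716079638795
```

View pics/s8.png

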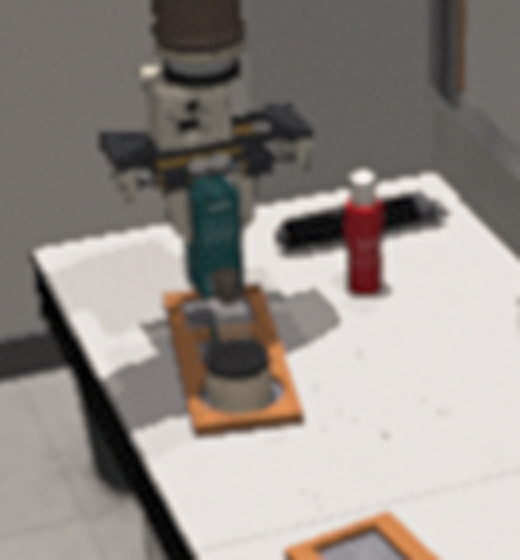

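The carton (215,240) is over the end pocket, and the flacon and pot stand in place. I'll align it and lower.

```bash
python3 -m inch '0 0.0015 0.005 0.1 0.035; 0 0.0015 0.014 0.17 0.035; 0 0.0015 0.024 0.17 0.035; 0 0.0015 0.03 0.17 0.035; 0 0.0015 0.03 0.17 0.035'; python3 -m inch '0 0 0 0 0.085; 0 0 0 0 0.085; 0 0 0 0 0.085; 0 0 0 0 0.085; 0 0 0 0 0.085'; python3 -m inch '0 0 0 0 0.085; 0 0 -0.03 0 0.085; 0 0 -0.07 0 0.085; 0 0 -0.11 0 0.085; 0 0 -0.11 -0.17 0.085'
```

```text
clock: 21.95
position: [0.4533, 0.2883, 0.2446]
ee_rot: [-2.4, -2.027, 0.003]
force: [0.5, -0.0, -1.5]
width: 0.515
gripper_force: 19.4
clock: 22.45
position: [0.4537, 0.2885, 0.2454]
ee_rot: [-2.402, -2.025, -0.001]
force: [-0.7, 0.9, -0.1]
width: 0.896
gripper_force: 0.0
clock: 22.95
position: [0.4553, 0.2889, 0.3601]
ee_rot: [2.243, 2.198, 0.012]
force: [1.1, 0.7, 0.3]
width: 0.924
gripper_force: 0.0
```

```bash
python3 -m inch '0 0.045 0 -0.02 0.0918; 0 0.09 0 -0.02 0.0918; -0.002 0.13 0 -0.02 0.0918; -0.003 0.15 0 -0.02 0.0918; -0.003 0.151 0.02 -0.02 0.0918'
python3 - <<'E'
from h import *
a=[cv2.resize(arm.get_image(n)[y:y+90,x:x+130,::-1],None,fx=4,fy=4,interpolation=cv2.INTER_CUBIC) for n,y,x in(("side",110,210),("top",140,110))]
cv2.imwrite("pics/s9.png",cv2.resize(np.vstack(a),None,fx=.8,fy=.8)); print(arm.observe()["position"],arm.observe()["ee_rot"])
E
```

```text
clock: 23.45
position: [0.6082, 0.2811, 0.337]
ee_rot: [2.222, 2.216, 0.007]
force: [0.1, -0.1, -0.3]
width: 1.0
gripper_force: 0.0
[0.60429144 0.28184214 0.33261638] [-2.22188571 -2.21968194  0.00651874]
```

View pics/s9.png

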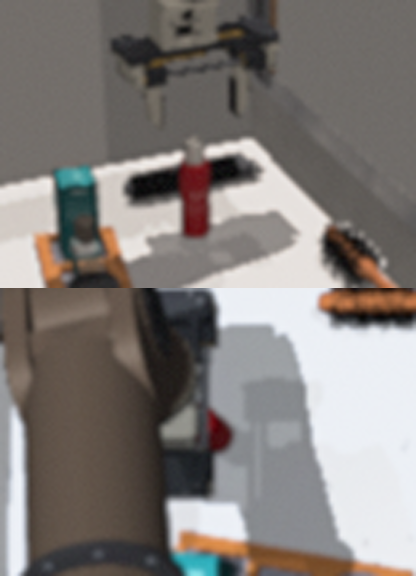

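The fingers' midpoint (197,118) is over the cap (195,148), and the carton stands upright in its pocket. I'll descend and grip.

```bash
python3 -m inch '0.003 0 0.03 0 0.0918; 0.003 0 0.06 0 0.0918; 0.003 0 0.078 0 0.0918; 0.003 0 0.084 0 0.0918; 0.003 0 0.084 0 0.0918'; python3 -m inch '0 0 0 0 0.028; 0 0 0 0 0.028; 0 0 0 0 0.028; 0 0 0 0 0.028; 0 0 0 0 0.028' 18; python3 -m inch '0 0 0 0 0.028; 0 0 0 0 0.028; 0 0 0 0 0.028; 0 0 0 0 0.028; 0 0 0 0 0.028'
```

```text
clock: 24.05
position: [0.6041, 0.2857, 0.2512]
ee_rot: [-2.221, -2.222, 0.002]
force: [0.1, 0.4, -0.7]
width: 1.001
gripper_force: 0.0
clock: 24.55
position: [0.6046, 0.2854, 0.2516]
ee_rot: [2.221, 2.221, 0.001]
force: [-0.0, 0.4, -0.4]
width: 0.612
gripper_force: 0.0
clock: 25.05
position: [0.6046, 0.2854, 0.2512]
ee_rot: [2.222, 2.221, -0.0]
force: [0.3, 0.1, 0.2]
width: 0.411
gripper_force: 17.9
```

```bash
python3 -m inch '0 0 -0.025 0 0.028; 0 0 -0.06 0 0.028; -0.02 -0.008 -0.09 0 0.028; -0.06 -0.024 -0.09 0 0.028; -0.1 -0.04 -0.09 0 0.028'
python3 -m inch '-0.04 -0.016 0 0 0.028; -0.08 -0.032 0 0 0.028; -0.12 -0.049 0 0 0.028; -0.16 -0.065 0 0 0.028; -0.2 -0.081 0 0 0.028'
python3 -m inch '-0.04 -0.016 0 0 0.028; -0.08 -0.032 0 0 0.028; -0.11 -0.045 0 0 0.028; -0.1185 -0.049 0.02 0 0.028; -0.1185 -0.049 0.05 0 0.028'
python3 - <<'E'
from h import *
from scipy.spatial.transform import Rotation as R
cv2.imwrite("pics/s10.png",cv2.resize(arm.get_image("side")[160:300,220:360,::-1],None,fx=4,fy=4,interpolation=cv2.INTER_CUBIC))
s=arm.observe();print(R.from_rotvec(s["ee_rot"]).inv().apply(np.array([.4349,-.1331,.2555])-s["position"]),s["position"],s["ee_rot"],s["width"])
E
```

```text
clock: 25.55
position: [0.5643, 0.1848, 0.3422]
ee_rot: [2.219, 2.222, 0.003]
force: [0.2, -0.6, -1.1]
width: 0.412
gripper_force: 17.9
clock: 26.05
position: [0.4826, -0.0161, 0.3414]
ee_rot: [2.221, 2.221, 0.001]
force: [0.4, -0.6, 0.1]
width: 0.418
gripper_force: 17.9
clock: 26.55
position: [0.4343, -0.1352, 0.2921]
ee_rot: [2.223, 2.215, 0.004]
force: [0.3, 0.7, -0.5]
width: 0.412
gripper_force: 17.9
[0.00034947 0.00195056 0.03216809] [ 0.43302954 -0.13345276  0.28767281] [-2.22188726 -2.21828634  0.00256284] 0.40817409838959756
```

View pics/s10.png

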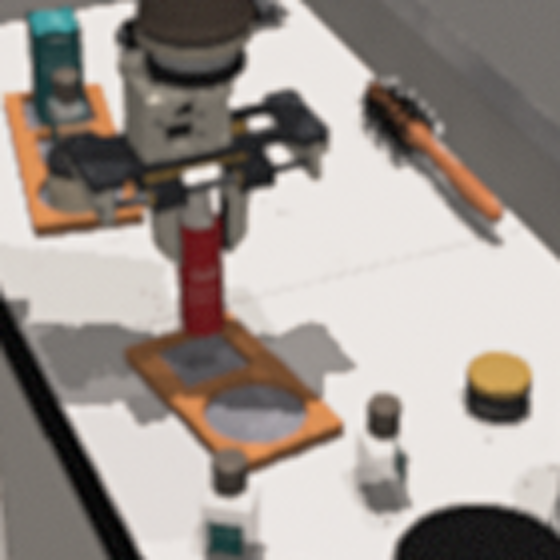

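The bottle (203,330) is over the square pocket (207,358). I'll lower and release.

```bash
python3 -m inch '0 0.002 0.01 0 0.028; 0 0.002 0.02 0 0.028; 0 0.002 0.028 0 0.028; 0 0.002 0.034 0 0.028; 0 0.002 0.034 0 0.028'; python3 -m inch '0 0 0 0 0.08; 0 0 0 0 0.08; 0 0 0 0 0.08; 0 0 0 0 0.08; 0 0 0 0 0.08'; python3 -m inch '0 0 0 0 0.08; 0 0 -0.03 0 0.08; 0 0 -0.07 0 0.08; 0 0 -0.1 0 0.08; 0 0 -0.1 0 0.0918'
```

```text
clock: 27.1
position: [0.4365, -0.1328, 0.2568]
ee_rot: [-2.221, -2.221, 0.001]
force: [0.1, 0.2, 0.3]
width: 0.414
gripper_force: 17.9
clock: 27.6
position: [0.4366, -0.133, 0.2574]
ee_rot: [2.221, 2.221, 0.0]
force: [-0.6, 0.4, 0.5]
width: 0.8
gripper_force: 0.0
clock: 28.1
position: [0.4376, -0.1338, 0.3606]
ee_rot: [2.219, 2.218, 0.007]
force: [0.9, 1.4, -0.3]
width: 0.919
gripper_force: 0.0
```

```bash
python3 -m inch '-0.028 0.038 0 0 0.0918; -0.056 0.077 0 0 0.0918; -0.084 0.115 0 0 0.0918; -0.112 0.153 0 0 0.0918; -0.138 0.19 0 0 0.0918'; python3 -m inch '0 0 0.03 0 0.0918; 0 0 0.07 0 0.0918; 0 0 0.085 0 0.0918; 0 0 0.085 0 0.0918'
python3 - <<'E'
from h import *
cv2.imwrite("pics/s11.png",cv2.resize(arm.get_image("side")[160:300,240:380,::-1],None,fx=4,fy=4,interpolation=cv2.INTER_CUBIC))
s=arm.observe();print(s["position"])
E
```

```text
clock: 28.6
position: [0.6278, -0.2723, 0.3559]
ee_rot: [-2.22, -2.221, 0.0]
force: [-0.3, -0.5, 1.1]
width: 1.001
gripper_force: 0.0
clock: 29.0
position: [0.6255, -0.2704, 0.2693]
ee_rot: [-2.218, -2.217, 0.003]
force: [1.4, -0.9, 0.2]
width: 1.0
gripper_force: 0.0
[ 0.62622685 -0.27086769  0.27158569]
```

View pics/s11.png

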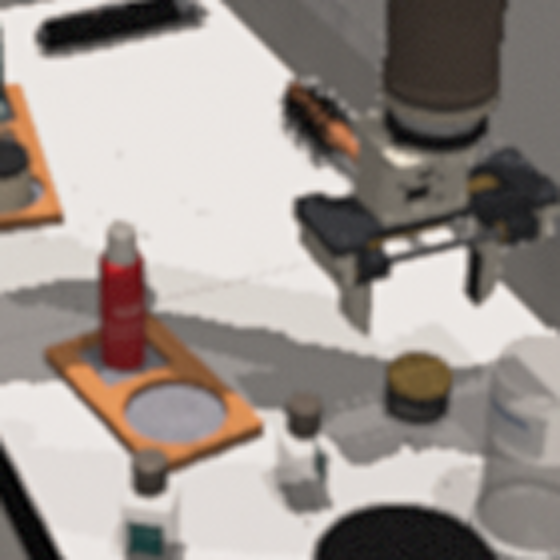

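The fingers' midpoint (417,305) is above the pot (419,376), and the bottle stands in its pocket. I'll descend and grip.

```bash
python3 -m inch '-0.001 0 0.03 0 0.0918; -0.001 0 0.06 0 0.0918; -0.001 0 0.075 0 0.0918; -0.001 0 0.079 0 0.0918; -0.001 0 0.079 0 0.0918'; python3 -m inch '0 0 0 0 0.042; 0 0 0 0 0.042; 0 0 0 0 0.042; 0 0 0 0 0.042; 0 0 0 0 0.042' 20; python3 -m inch '0 0 0 0 0.042; 0 0 0 0 0.042; 0 0 0 0 0.042; 0 0 -0.02 0 0.042; 0 0 -0.06 0 0.042'
```

```text
clock: 29.55
position: [0.6269, -0.2723, 0.1943]
ee_rot: [2.221, 2.221, 0.001]
force: [0.3, -0.6, 0.9]
width: 1.0
gripper_force: 0.0
clock: 30.05
position: [0.6267, -0.2721, 0.1936]
ee_rot: [2.221, 2.221, 0.001]
force: [1.2, -0.5, 0.7]
width: 0.616
gripper_force: 0.4
clock: 30.55
position: [0.6252, -0.2711, 0.2504]
ee_rot: [-2.217, -2.217, 0.005]
force: [1.2, -0.2, -0.4]
width: 0.567
gripper_force: 20.0
```

```bash
python3 -m inch '0.013 -0.04 0 0 0.042; 0.026 -0.08 0 0 0.042; 0.039 -0.12 0 0 0.042; 0.052 -0.16 0 0 0.042; 0.058 -0.179 0 0 0.042'; python3 -m inch '0 0 0.015 0 0.042; 0 0 0.03 0 0.042; 0 0 0.03 0 0.042'
python3 - <<'E'
from h import *
from scipy.spatial.transform import Rotation as R
cv2.imwrite("pics/s12.png",cv2.resize(arm.get_image("side")[160:300,220:360,::-1],None,fx=4,fy=4,interpolation=cv2.INTER_CUBIC))
s=arm.observe();print(R.from_rotvec(s["ee_rot"]).inv().apply(np.array([.4472,-.2142,.198])-s["position"]),s["position"],s["ee_rot"],s["width"])
E
```

```text
clock: 31.05
position: [0.4436, -0.2129, 0.2527]
ee_rot: [-2.22, -2.217, 0.001]
force: [1.3, 0.2, -0.6]
width: 0.562
gripper_force: 20.0
clock: 31.35
position: [0.4466, -0.2136, 0.222]
ee_rot: [-2.22, -2.219, 0.002]
force: [-0.3, 0.4, -0.6]
width: 0.568
gripper_force: 20.0
[-0.00024081  0.00025302  0.02473519] [ 0.44699605 -0.21397417  0.22273578] [-2.22060215e+00 -2.21969074e+00  1.52114764e-03] 0.5671128974235471
```

View pics/s12.png

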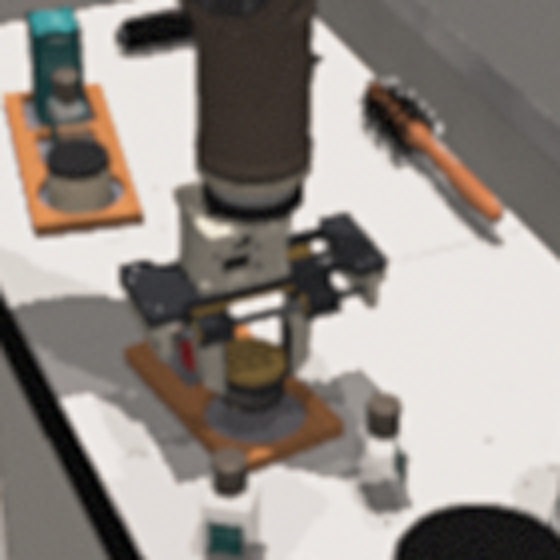

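The low pot (256,375) is centred over the round pocket. I'll lower, release and back off.

```bash
python3 -m inch '0 0 0.01 0 0.042; 0 0 0.02 0 0.042; 0 0 0.0245 0 0.042; 0 0 0.0245 0 0.042; 0 0 0.0245 0 0.042'; python3 -m inch '0 0 0 0 0.0918; 0 0 0 0 0.0918; 0 0 0 0 0.0918; 0 0 0 0 0.0918; 0 0 0 0 0.0918'; python3 -m inch '0 0 -0.03 0 0.0918; 0 0 -0.07 0 0.0918; 0 0 -0.12 0 0.0918; 0 0 -0.17 0 0.0918; 0 0 -0.2 0 0.0918';  python3 -m inch '-0.03 0.04 0 0 0.0918; -0.06 0.08 0 0 0.0918; -0.09 0.12 0 0 0.0918; -0.12 0.16 0 0 0.0918; -0.12 0.16 0 0 0.0918'
python3 - <<'E'
from h import *
t,s=arm.get_image("top")[:,:,::-1],arm.get_image("side")[:,:,::-1]
b=cv2.resize(s[140:290,200:350],None,fx=3,fy=3,interpolation=cv2.INTER_CUBIC)
a=cv2.resize(t[205:270,155:355],None,fx=2.25,fy=2.25,interpolation=cv2.INTER_CUBIC)
o=np.vstack([a[:,:450],b]);cv2.imwrite("pics/end.png",o)
E
```

```text
clock: 31.9
position: [0.4475, -0.2142, 0.1987]
ee_rot: [-2.222, -2.221, 0.0]
force: [0.4, 0.5, -0.5]
width: 0.564
gripper_force: 20.0
clock: 32.4
position: [0.4475, -0.214, 0.1988]
ee_rot: [2.221, 2.221, 0.0]
force: [-0.3, -0.3, 0.5]
width: 0.951
gripper_force: 0.0
clock: 32.9
position: [0.4475, -0.2147, 0.4022]
ee_rot: [2.22, 2.218, 0.003]
force: [1.5, 0.2, 0.6]
width: 0.998
gripper_force: 0.0
clock: 33.4
position: [0.6111, -0.3365, 0.3962]
ee_rot: [2.221, 2.221, -0.005]
force: [1.5, -0.0, -0.2]
width: 1.004
gripper_force: 0.0
```

View pics/end.png

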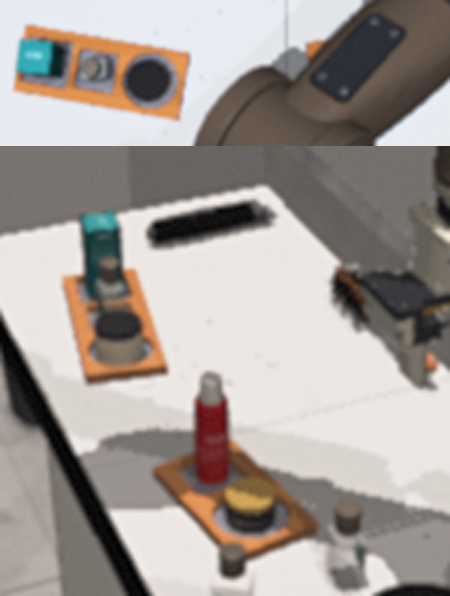

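The view shows all five upright in their pockets. I'll check the tall ones numerically, the carton especially.

```bash
python3 - <<'E'
from h import *
t=arm.get_image("top")
hsv=cv2.cvtColor(t,cv2.COLOR_RGB2HSV).astype(int);V=hsv[...,2]
m=((abs(hsv[...,0]-92)<10)&(hsv[...,1]>110)&(V>110)); m[:210]=0;m[265:]=0;m[:,:150]=0;m[:,200:]=0
print("carton",m.sum(),rect("top",m,.112))
S=dict(carton=(98,224-3,.112),flacon=(108,260,.094),wide=(119,322,.052),bottle=(210,376,.134),low=(249,494,.04))
def f(n,r,c,z): return (onz(n,[r,c],z)[0]*1000).round()
for k,(c,r,z) in S.items(): print(k,f("side",140+(r-146+.5)/3-.5,200+(c+.5)/3-.5,z))
for k,c,r,z in(("wide",150,82,.052),("flacon",95,66,.094)): print(k,f("top",205+r/2.25,155+c/2.25,z))
print("targets wide 424,138 flacon 438,216 carton 451,288 bottle 435,-133 low 447,-214")
E
```

```text
carton 203 ((451.8026428222656, 287.1522216796875), (43.86448287963867, 43.28014373779297), 89.76667785644531)
carton [450. 288. 112.]
flacon [439. 217.  94.]
wide [424. 138.  52.]
bottle [ 438. -129.  134.]
low [ 444. -216.   40.]
wide [419. 133.  52.]
flacon [439. 205.  94.]
targets wide 424,138 flacon 438,216 carton 451,288 bottle 435,-133 low 447,-214
```

```bash
python3 -c "
from cell import arm
print(arm.sign_off())"
```

```text
the job is handed in; nothing more can be done
None
```

The job is handed in at about 34 s of the 112 s allowed: the last images show all five things upright in their pockets, released, with the arm clear of both boards. No verdict came back.

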